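# Put the press's setting dies back on their rail in order of size

### The job

Put the four setting dies back on the green rail in order of head size, one to a pad: the smallest on the pad next to the red end block, the largest on the pad farthest from it. Each must stand upright on its head in the middle of its pad, set down gently, not dropped; do not tip any die over, and leave the brown oil bottle where it is.

Things in the scene. Friction and masses are not known exactly. Their poses are not given: they have to be found in the camera images.
- die_28: setting die standing upright on its round brass head: head 28 mm in diameter and 20 mm high, flat underneath; above it, concentric, a plain dark steel round shank 20 mm in diameter, 45 mm long, to be gripped (whole die 65 mm high, 0.18 to 0.7 kg). Origin: centre of the underside of the head; z axis up the shank. The four dies differ only in head diameter (28, 38, 48, 58 mm) and weight
- die_38: setting die standing upright on its round brass head: head 38 mm in diameter and 20 mm high, flat underneath; above it, concentric, a plain dark steel round shank 20 mm in diameter, 45 mm long, to be gripped (whole die 65 mm high, 0.18 to 0.7 kg). Origin: centre of the underside of the head; z axis up the shank. The four dies differ only in head diameter (28, 38, 48, 58 mm) and weight
- die_48: setting die standing upright on its round brass head: head 48 mm in diameter and 20 mm high, flat underneath; above it, concentric, a plain dark steel round shank 20 mm in diameter, 45 mm long, to be gripped (whole die 65 mm high, 0.18 to 0.7 kg). Origin: centre of the underside of the head; z axis up the shank. The four dies differ only in head diameter (28, 38, 48, 58 mm) and weight
- die_58: setting die standing upright on its round brass head: head 58 mm in diameter and 20 mm high, flat underneath; above it, concentric, a plain dark steel round shank 20 mm in diameter, 45 mm long, to be gripped (whole die 65 mm high, 0.18 to 0.7 kg). Origin: centre of the underside of the head; z axis up the shank. The four dies differ only in head diameter (28, 38, 48, 58 mm) and weight
- pad_a: black round rubber pad, 62 mm in diameter, 3 mm thick, fixed on the green rail: first of four in a straight row 78 mm apart (a, b, c, d from left to right as the robot sees it). Origin: centre of its underside, 8 mm above the table (a die stands on its top, 11 mm above the table); z up, y along the row from d towards a. The rail is a flat strip 76 x 400 mm, 8 mm thick, fixed on the table
- pad_b: black round rubber pad, 62 mm in diameter, 3 mm thick, fixed on the green rail: second of four in a straight row 78 mm apart (a, b, c, d from left to right as the robot sees it). Origin: centre of its underside, 8 mm above the table (a die stands on its top, 11 mm above the table); z up, y along the row from d towards a. The rail is a flat strip 76 x 400 mm, 8 mm thick, fixed on the table
- pad_c: black round rubber pad, 62 mm in diameter, 3 mm thick, fixed on the green rail: third of four in a straight row 78 mm apart (a, b, c, d from left to right as the robot sees it). Origin: centre of its underside, 8 mm above the table (a die stands on its top, 11 mm above the table); z up, y along the row from d towards a. The rail is a flat strip 76 x 400 mm, 8 mm thick, fixed on the table
- pad_d: black round rubber pad, 62 mm in diameter, 3 mm thick, fixed on the green rail: fourth of four in a straight row 78 mm apart (a, b, c, d from left to right as the robot sees it). Origin: centre of its underside, 8 mm above the table (a die stands on its top, 11 mm above the table); z up, y along the row from d towards a. The rail is a flat strip 76 x 400 mm, 8 mm thick, fixed on the table
- end_red: red block fixed on the rail just beyond one end of the row of pads (beyond pad a or beyond pad d; a grey block of the same form is at the other end), 26 mm along the row, 66 mm across, 22 mm high. Its centre is 63 mm from that of the nearest pad. Origin: centre of its underside, 8 mm above the table
- oil: small brown oil bottle with a black cap standing loose to the left of the work, 44 mm in diameter, 95 mm high; to be left standing where it is. Origin: centre of its underside; z up
Not all that is in view belongs to the job. Leave any blue look-alike of the die_58 alone.

How it is judged:
By the outcome, as a careful person would: the job done as asked, in the order asked, and still so for the second after the job is handed in, with the robot touching nothing.
It also fails if it takes over 96 s, if anything falls off the work surface, if the arm or the gripper's body presses on something with over 40 N, if the wrist force passes 120 N, or if a joint passes its speed limit or range.

### The arm

A 7-joint arm with a two-finger parallel gripper is mounted at the origin on the work surface. World frame = base frame: x ahead of the robot, y to its left, z up, the work surface at z = 0. Lengths are in m, angles in degrees, forces in N, time in s.
With the tool pointing down it reaches from about 0.425 to 0.925 m from the base axis. Payload 6.8 kg.
Tool frame: the origin (TCP) lies at the very end of the fingers, on their centre line; the grasp point (between the pads) lies 19 mm behind it; z points along the fingers, y is the line along which they close (so a half turn about z gives the same grasp; the last joint's range is limited). The gripper opens to 88 mm and grips with 3 to 60 N. Pads are 20 mm wide; open, the fingers measure 115 mm over their backs; the gripper's body (75 mm by 178 mm) begins 61 mm behind the grasp point.
Start: joints at [69.322, 27.33, 1.283, 89.118, -0.659, 63.558, -4.761], TCP at [0.169, -0.654, 0.195] pointing down, gripper open.
Joint ranges: [-169.35, 169.35], [-19.33, 120.38], [-80.79, 83.38], [13.8, 139.57], [-78.32, 258.32], [9.67, 109.79], [-169.56, 169.56]. Speed limits (degrees/s): [136.94, 136.94, 180, 180, 180, 180, 180].

### API

Orientations are given as [roll, pitch, yaw] about the fixed x, y, z axes, in that order (R = Rz(yaw) Ry(pitch) Rx(roll)).
In Python, from cell import r, camera, sign_off gives the robot as it stands.
- The arm moves only by the shell command python3 -m crank 'ROWS' [FORCE]. ROWS is JSON, a list of rows, each a list of 3 entries, a list of its own where there are three numbers: the closure, from -1 (fully open) to 1 (shut), then the shift along the tool's x, y, z in units of 0.5 m (1.0 is 0.5 m), then the turn, a rotation vector about the tool's x, y, z in units of 180 degrees (1.0 is 180 degrees). In form: [[fingers, [tx, ty, tz], [wx, wy, wz]], ...]. A call has 1 to 20 rows; each row is the pose to reach, as a shift and turn from the pose commanded when the call began, along the tool's axes at that moment, turning the shorter way round; what a row does not reach only later rows make up. A row lasts 1/12 s, in which the tool goes at most 41.7 mm and 7.16 degrees, less where a joint would pass 70% of its speed; a pose out of reach is approached as far as the arm can. A call with a number of a shift or a turn outside -1 to 1 is refused whole. A call with a gripper value outside its range is refused whole. The fingers move at their own pace and stop on an object; FORCE is the grip in N (left out, the last holds). Time passes only in rows, so rows that repeat a pose let the fingers close. It gives the time, the measured TCP pose, the force, the opening and the grip force at its end, in the units of the state.
- r.sense(): the state, without advancing time (a new reading comes with each control period).
- camera(name): name is "scene" or "top" or "wrist"; returns a dict with "pixels" (384x512x3 uint8, blue, green, red), "depth" (384x512 float32, m along the optical axis (not along the pixel's ray), 0 where there is no reading), "fx", "fy", "cx", "cy" (pixels), "extrinsics" (4x4, takes a point from world to camera coordinates). Camera axes: x right, y up, looking along -z (the intrinsics and any distortion apply to the point x, -y, -z); pixel columns grow to the right and rows downward; lengths in m; the calibration is good to about 2 mm. The wrist camera is an equidistant fisheye: a pixel r from the principal point sees the ray r / f radians off the axis. A picture is of the moment at which its call begins.
- sign_off(): hands the job in; it is judged then, once.
The state is a dict: "clock": time; "joints": joint angles; "qd": joint speeds; "tau": joint torques, N m; "eef_pos": TCP position; "tool_rot": TCP orientation; "contact_force": force on the tool from outside, world axes, zero at the start; "wrist_torque": the same for the moment, N m; "finger_gap": finger opening in m; "finger_force": force on a finger pad.
Only numpy, scipy, OpenCV 4.12 (cv2) and the standard library are available. Lean on these libraries where they do the work, as an engineer would, in place of code of your own. Each camera call takes 0.05 s, during which the arm holds its last target. There are 200 camera calls.

## Working session

There is one attempt and no reset: what is moved stays moved. The work goes in short steps, Python scripts to look and compute and a shell command to move; the robot and the scene stay as the last step left them, time stands still between calls to the robot, and variables do not carry over. Pictures are saved under pics/ and viewed, at most 14 in all, crops included, and the job is handed in when it is done.

```bash
ls; mkdir -p pics
python3 - <<'E'
from cell import r,camera
import cv2,numpy as np
print(r.sense())
for n in("top","scene"):
    c=camera(n); cv2.imwrite(f"pics/{n}0.png",c["pixels"]); np.savez(f"{n}0.npz",**c)
    print(n,c["fx"],c["fy"],c["cx"],c["cy"],np.round(c["extrinsics"],4).tolist(),[k for k in c])
E
```

```text
pics
{'clock': 0.0, 'joints': array([69.32289447, 27.3735675 ,  1.28013444, 89.17466407, -0.65679733,
       63.55722861, -4.76035663]), 'qd': array([ 0.05069175,  0.03046979,  0.1315106 , -0.04803551, -0.10823087,
       -0.05737338,  0.03460355]), 'tau': array([ 3.93971304e-04, -5.82864261e+01,  1.53464098e+00, -2.72621441e+01,
       -5.44302701e-02,  1.69274054e-02,  1.34371662e-04]), 'eef_pos': array([ 0.16863523, -0.65296082,  0.19363477]), 'tool_rot': array([-1.79902308e+02,  9.11464960e-03,  1.44864299e+01]), 'contact_force': array([-0.06648728, -0.48898248, -0.94142006]), 'wrist_torque': array([-0.03296791, -0.02526101, -0.02239735]), 'finger_force': 0.0, 'finger_gap': 0.0879075546894347}
top 368.0626695009812 368.0626695009812 259.70989064839233 191.69540915347764 [[-0.0252, -0.9993, -0.0283, 0.0781], [0.9905, -0.0288, 0.1342, -0.5258], [-0.1349, -0.0246, 0.9906, -0.9811], [0.0, 0.0, 0.0, 1.0]] ['pixels', 'depth', 'fx', 'fy', 'cx', 'cy', 'extrinsics']
scene 369.28275050724886 369.28275050724886 250.9755963858797 184.6399380379569 [[0.8687, 0.4949, 0.0197, -0.4764], [-0.3831, 0.6462, 0.66, 0.1434], [0.3139, -0.581, 0.751, -1.026], [0.0, 0.0, 0.0, 1.0]] ['pixels', 'depth', 'fx', 'fy', 'cx', 'cy', 'extrinsics']
```

View pics/top0.png

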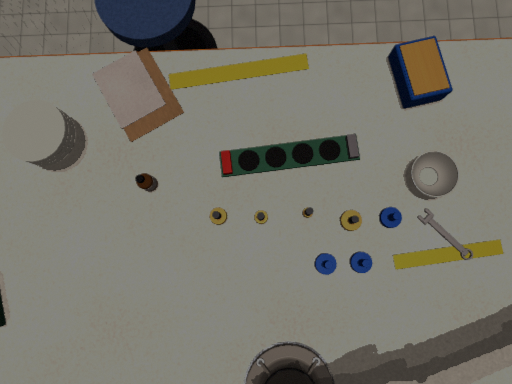

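View pics/scene0.png

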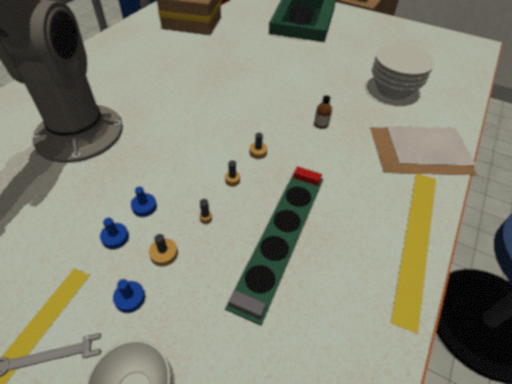

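Top view: red end block at (226,162), so pad a (249,160) gets the smallest die. Pads b, c, d are at (276,157), (303,153) and (330,150). Brass dies are at (218,216), (261,217), (308,212) and (351,220). The three blue objects are look-alikes and the oil bottle is at (147,182).

```bash
cat > h.py <<'E'
import numpy as np,cv2
def world(c,uv,z=None,d=None):
    "pinhole pixel(s) to world: on the plane z, or at depth d"
    E=np.array(c["extrinsics"]);uv=np.atleast_2d(uv).astype(float)
    ray=np.c_[(uv[:,0]-c["cx"])/c["fx"],-(uv[:,1]-c["cy"])/c["fy"],-np.ones(len(uv))]@E[:3,:3]
    o=-E[:3,:3].T@E[:3,3]
    t=(z-o[2])/ray[:,2] if d is None else np.asarray(d)
    return o+ray*t[:,None]
def blobs(m,lo):
    n,l,s,ce=cv2.connectedComponentsWithStats(m.astype(np.uint8))
    return [(l==i,ce[i],s[i,4]) for i in range(1,n) if s[i,4]>=lo]
E
python3 - <<'E'
import numpy as np,cv2
from h import *
for n in("top","scene"):
    c=dict(np.load(n+"0.npz")); hsv=cv2.cvtColor(c["pixels"],cv2.COLOR_BGR2HSV);H,S,V=cv2.split(hsv)
    vv,uu=np.mgrid[:384,:512]; uv=np.c_[uu.ravel(),vv.ravel()]
    P=world(c,uv,d=c["depth"].ravel()).reshape(384,512,3)
    roi=(P[...,0]>.35)&(P[...,0]<.7)&(P[...,1]>-.32)&(P[...,1]<.2)
    print(n,"table z",np.median(P[roi][:,2]))
    for m,ce,a in blobs((H>10)&(H<30)&(S>110)&(V>70)&roi,10):
        W=world(c,np.argwhere(m)[:,::-1],z=.02)[:,:2]
        cc,rad=cv2.minEnclosingCircle(W.astype(np.float32))
        near=(np.hypot(P[...,0]-cc[0],P[...,1]-cc[1])<.03)
        t=near&(P[...,2]>.058); 
        print("brass",ce.round(),a,np.round(cc,4),"dia",round(2*rad,4),"shank top",t.sum(),np.round(P[t].mean(0),4) if t.any() else None,
          "head z",np.median(P[m][:,2]).round(4))
    for nm,mm in(("pad",(V<60)&roi),("red",((H<6)|(H>174))&(S>150)&roi),("oil",(V<90)&roi&0)):
        for m,ce,a in blobs(mm,60):
            k,_=cv2.findContours(m.astype(np.uint8),0,2); W=world(c,k[0][:,0],z=.011 if nm=="pad" else .03)[:,:2].astype(np.float32)
            e=cv2.minAreaRect(W); print(nm,ce.round(1),a,np.round(e[0],4),np.round(e[1],4),np.round(world(c,ce,z=.011 if nm=="pad" else .03),4))
E
```

```text
top table z 0.0002096864458914771
brass [219. 216.] 155 [0.4659 0.1825] dia 0.0473 shank top 44 [0.4668 0.1833 0.0644] head z 0.0198
brass [306. 214.] 22 [ 0.4681 -0.0662] dia 0.0258 shank top 43 [ 0.4699 -0.0667  0.0645] head z 0.0188
brass [261. 217.] 86 [0.4595 0.063 ] dia 0.036 shank top 42 [0.4607 0.0637 0.0645] head z 0.0194
brass [350. 220.] 272 [ 0.4437 -0.1852] dia 0.0574 shank top 49 [ 0.4448 -0.1854  0.0643] head z 0.0192
pad [349.2 151.2] 100 [ 0.6494 -0.2026] [0.0396 0.0705] [[ 0.6405 -0.1944  0.011 ]]
pad [316.1 152. ] 1045 [ 0.6402 -0.1009] [0.0732 0.152 ] [[ 0.6412 -0.1     0.011 ]]
pad [262.6 158.9] 896 [0.6244 0.0523] [0.0717 0.1468] [[0.6259 0.0538 0.011 ]]
pad [231.  169.4] 70 [0.6068 0.1533] [0.0762 0.0508] [[0.598  0.1449 0.011 ]]
red [226.2 162. ] 220 [0.6156 0.1562] [0.0669 0.027 ] [[0.6158 0.1562 0.03  ]]
scene table z 0.0017030946015761383
brass [258. 151.] 177 [0.4674 0.1755] dia 0.0559 shank top 48 [0.4654 0.1805 0.0649] head z 0.021
brass [232. 179.] 120 [0.464  0.0569] dia 0.0447 shank top 57 [0.4596 0.0602 0.0651] head z 0.0204
brass [205. 218.] 68 [ 0.
[... 291 characters left out ...]
0887] [0.0102 0.0522] [[0.443  0.0881 0.011 ]]
pad [297.9 196.2] 430 [0.6221 0.0947] [0.0614 0.0616] [[0.623  0.0935 0.011 ]]
pad [204.2 208.5] 96 [ 0.4526 -0.049 ] [0.0145 0.0448] [[ 0.4528 -0.0495  0.011 ]]
pad [286.7 220.6] 503 [0.6306 0.0168] [0.0618 0.0619] [[0.6311 0.0161 0.011 ]]
pad [274. 248.] 599 [ 0.6391 -0.0594] [0.0617 0.0614] [[ 0.6393 -0.0616  0.011 ]]
pad [160.7 243.9] 118 [ 0.4266 -0.1738] [0.0159 0.0419] [[ 0.4272 -0.1742  0.011 ]]
pad [259.6 278.8] 713 [ 0.6468 -0.1388] [0.0617 0.0605] [[ 0.647  -0.1391  0.011 ]]
pad [245.2 311.1] 124 [ 0.6543 -0.2106] [0.0661 0.0108] [[ 0.6555 -0.2101  0.011 ]]
red [307.2 175.6] 286 [0.6196 0.1489] [0.0636 0.0374] [[0.6198 0.1488 0.03  ]]
```

```bash
cat >> h.py <<'E'
from scipy.spatial.transform import Rotation as Ro
def go(p,yaw):
    "shift and turn, in the units of the rows, from here to TCP p pointing down at yaw"
    from cell import r
    s=r.sense(); R=Ro.from_euler("xyz",s["tool_rot"],degrees=True)
    t=R.inv().apply(np.array(p)-s["eef_pos"])/.5; w=(R.inv()*Ro.from_euler("xyz",[180,0,yaw],degrees=True)).as_rotvec()/np.pi
    print("t",s["clock"],"at",s["eef_pos"].round(4),s["tool_rot"].round(2),"gap",s["finger_gap"].round(4),"shift",t.round(4),"turn",w.round(4))
E
python3 - <<'E'
from h import *
go([.50,-.02,.30],96)
c=dict(np.load("top0.npz")); H,S,V=cv2.split(cv2.cvtColor(c["pixels"],cv2.COLOR_BGR2HSV))
print(V[160,245:280],H[160,262],S[150:170,276])
sub=(slice(130,185),slice(215,365))
m=np.zeros(V.shape,bool); m[sub]=(S[sub]<90)&(V[sub]<60)
for b,ce,a in blobs(m,150):
    k,_=cv2.findContours(b.astype(np.uint8),0,2); W=world(c,k[0][:,0],z=.011)[:,:2].astype(np.float32)
    print("pad",ce.round(1),a,np.round(cv2.minEnclosingCircle(W)[0],4),np.round(world(c,ce,z=.011)[0,:2],4),np.round(cv2.minAreaRect(W)[1],4))
E
```

```text
Traceback (most recent call last):
  File "h.py", line 18, in go
    print("t",s["clock"],"at",s["eef_pos"].round(4),s["tool_rot"].round(2),"gap",s["finger_gap"].round(4),"shift",t.round(4),"turn",w.round(4))
                                                                                 ^^^^^^^^^^^^^^^^^^^^^
AttributeError: 'float' object has no attribute 'round'
```

```bash
sed -i 's/s\["finger_gap"\].round(4)/round(s["finger_gap"],4)/' h.py
python3 - <<'E'
from h import *
go([.50,-.02,.30],96)
c=dict(np.load("top0.npz")); H,S,V=cv2.split(cv2.cvtColor(c["pixels"],cv2.COLOR_BGR2HSV))
print(V[160,245:280],H[160,262],S[150:170,276])
sub=(slice(130,185),slice(215,365))
m=np.zeros(V.shape,bool); m[sub]=(S[sub]<90)&(V[sub]<60)
for b,ce,a in blobs(m,150):
    k,_=cv2.findContours(b.astype(np.uint8),0,2); W=world(c,k[0][:,0],z=.011)[:,:2].astype(np.float32)
    print("pad",ce.round(1),a,np.round(cv2.minEnclosingCircle(W)[0],4),np.round(world(c,ce,z=.011)[0,:2],4),np.round(cv2.minAreaRect(W)[1],4))
E
```

```text
t 0.1 at [ 0.1687 -0.653   0.1937] [-1.7991e+02  1.0000e-02  1.4490e+01] gap 0.088 shift [ 0.9582 -1.0603 -0.211 ] turn [-4.000e-04 -3.000e-04 -4.529e-01]
[13 14 13 14 14 14 15 14 12 11 13 15 12 12 37 58 62 61 58 60 41 15 15 14
 14 17 12 13 16 15 15 16 16 15 13] 72 [ 77 102  39  43  78 128  73  32  39  15  48  51  91  59  45  18  34 113
 115 121]
pad [329.1 149.5] 315 [ 0.6478 -0.1378] [ 0.6473 -0.1375] [0.0572 0.0558]
pad [302.3 153.1] 320 [ 0.6396 -0.0606] [ 0.6393 -0.0603] [0.0572 0.0587]
pad [275.4 156.5] 308 [0.6319 0.0176] [0.6319 0.0169] [0.0574 0.0557]
pad [248.5 160.1] 314 [0.6235 0.0947] [0.6238 0.0942] [0.0547 0.0587]
```

```bash
python3 -m crank '[[-1,[0.89,-0.97,-0.21],[0,0,-0.453]],[-1,[0.89,-0.97,-0.21],[0,0,-0.453]],[-1,[0.89,-0.97,-0.21],[0,0,-0.453]],[-1,[0.89,-0.97,-0.21],[0,0,-0.453]],[-1,[0.89,-0.97,-0.21],[0,0,-0.453]],[-1,[0.89,-0.97,-0.21],[0,0,-0.453]],[-1,[0.89,-0.97,-0.21],[0,0,-0.453]],[-1,[0.89,-0.97,-0.21],[0,0,-0.453]],[-1,[0.89,-0.97,-0.21],[0,0,-0.453]],[-1,[0.89,-0.97,-0.21],[0,0,-0.453]],[-1,[0.89,-0.97,-0.21],[0,0,-0.453]],[-1,[0.89,-0.97,-0.21],[0,0,-0.453]],[-1,[0.89,-0.97,-0.21],[0,0,-0.453]],[-1,[0.89,-0.97,-0.21],[0,0,-0.453]],[-1,[0.89,-0.97,-0.21],[0,0,-0.453]],[-1,[0.89,-0.97,-0.21],[0,0,-0.453]],[-1,[0.89,-0.97,-0.21],[0,0,-0.453]],[-1,[0.89,-0.97,-0.21],[0,0,-0.453]],[-1,[0.89,-0.97,-0.21],[0,0,-0.453]],[-1,[0.89,-0.97,-0.21],[0,0,-0.453]]]' 25
python3 - <<'E'
from h import *
from cell import camera
c=camera("wrist"); cv2.imwrite("pics/w1.png",c["pixels"]); np.savez("w1.npz",**c)
print(c["fx"],c["cx"],c["cy"],np.round(c["extrinsics"],3).tolist())
go([.4701,-.0668,.13],95.85)
E
```

```text
clock: 1.77
eef_pos: [0.4775, -0.0744, 0.299]
tool_rot: [-179.9, 0.0, 95.9]
contact_force: [-0.4, -0.3, -0.1]
finger_gap: 0.0878
finger_force: 0.0
297.3186396354542 251.85834279371696 191.95239627272628 [[0.995, 0.102, -0.001, -0.467], [-0.1, 0.964, -0.246, 0.174], [-0.024, 0.245, 0.969, -0.46], [0.0, 0.0, 0.0, 1.0]]
t 1.8167 at [ 0.4776 -0.0745  0.299 ] [-1.7993e+02  2.0000e-02  9.5850e+01] gap 0.088 shift [ 0.0169 -0.0128  0.338 ] turn [-0.0004  0.0001  0.    ]
```

View pics/w1.png

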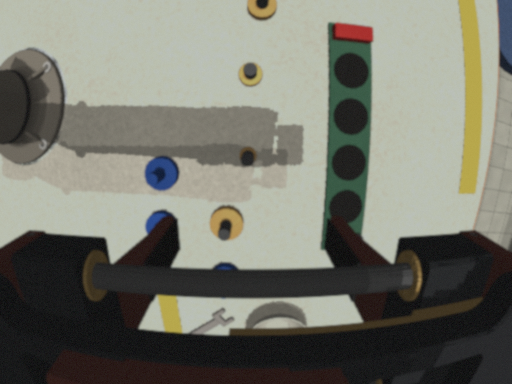

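Wrist view: the pads are at (351,70), (351,117), (348,162) and (345,205). The dies are at (248,156), (250,72), (226,223) and (262,5). I'll use this as a third measurement.

```bash
cat >> h.py <<'E'
def wworld(c,uv,z):
    "wrist (equidistant fisheye) pixels onto plane z"
    K=np.array([[c["fx"],0,c["cx"]],[0,c["fy"],c["cy"]],[0,0,1]])
    q=cv2.fisheye.undistortPoints(np.atleast_2d(uv).astype(float)[:,None],K,np.zeros(4))[:,0]
    return world(dict(extrinsics=c["extrinsics"],fx=1,fy=1,cx=0,cy=0),q,z)
E
python3 - <<'E'
from h import *
c=dict(np.load("w1.npz")); H,S,V=cv2.split(cv2.cvtColor(c["pixels"],cv2.COLOR_BGR2HSV))
roi=np.zeros(V.shape,bool); roi[:215,310:385]=1
for b,ce,a in blobs((V<70)&(S<100)&roi,200): print("pad",ce.round(1),a,wworld(c,ce,.011)[0].round(4))
roi[:]=0; roi[:245,190:300]=1
for b,ce,a in blobs((H>10)&(H<30)&(S>110)&(V>60)&roi,20):
    k,_=cv2.findContours(b.astype(np.uint8),0,2)
    cc,rad=cv2.minEnclosingCircle(wworld(c,np.argwhere(b)[:,::-1],.02)[:,:2].astype(np.float32))
    print("head",ce.round(1),a,np.round(cc,4),round(rad*2,4))
vv,uu=np.where((V<75)&roi&(S<120))
d=c["depth"]; 
for b,ce,a in blobs((V<75)&roi,20):
    q=np.argwhere(b)[:,::-1]; z=d[b]; q=q[z<z.min()+.004]; print("top",q.mean(0).round(1),len(q),wworld(c,q.mean(0),.065)[0].round(4))
E
```

```text
pad [350.9  70.3] 985 [0.623  0.0932 0.011 ]
pad [350.3 116. ] 1009 [0.6305 0.0167 0.011 ]
pad [348.3 162.3] 980 [ 0.6383 -0.0605  0.011 ]
pad [345.4 203.3] 702 [ 0.6456 -0.1318  0.011 ]
head [261.4   8.9] 368 [0.4666 0.1786] 0.0456
head [250.   77.4] 181 [0.4607 0.061 ] 0.0339
head [247.8 150.9] 44 [ 0.4692 -0.0658] 0.0223
head [226.7 220.5] 609 [ 0.4451 -0.1837] 0.0572
top [262.5   0. ] 10 [0.4673 0.1705 0.065 ]
top [250.3  74.3] 12 [0.4617 0.0544 0.065 ]
top [251. 158.] 1 [ 0.4749 -0.0648  0.065 ]
top [223.7 228.7] 3 [ 0.4443 -0.1766  0.065 ]
```

```bash
python3 -m crank '[[-0.2,[0.0166,-0.0138,0.08],[0,0,0]],[-0.2,[0.0166,-0.0138,0.15],[0,0,0]],[-0.2,[0.0166,-0.0138,0.22],[0,0,0]],[-0.2,[0.0166,-0.0138,0.29],[0,0,0]],[-0.2,[0.0166,-0.0138,0.35],[0,0,0]],[-0.2,[0.0166,-0.0138,0.39],[0,0,0]],[-0.2,[0.0166,-0.0138,0.42],[0,0,0]],[-0.2,[0.0166,-0.0138,0.45],[0,0,0]],[-0.2,[0.0166,-0.0138,0.48],[0,0,0]],[-0.2,[0.0166,-0.0138,0.505],[0,0,0]],[-0.2,[0.0166,-0.0138,0.525],[0,0,0]],[-0.2,[0.0166,-0.0138,0.54],[0,0,0]],[-0.2,[0.0166,-0.0138,0.544],[0,0,0]],[-0.2,[0.0166,-0.0138,0.544],[0,0,0]]]' 25
python3 - <<'E'
from h import *
from cell import camera
c=camera("wrist"); cv2.imwrite("pics/w2.png",c["pixels"][100:384])
go([.4696,-.067,.027],95.85)
E
```

```text
clock: 2.98
eef_pos: [0.4704, -0.0655, 0.0273]
tool_rot: [-180.0, -0.0, 96.0]
contact_force: [-0.2, 0.4, 0.3]
finger_gap: 0.0526
finger_force: 0.0
t 3.0333 at [ 0.4708 -0.0654  0.0277] [1.7999e+02 1.0000e-02 9.5990e+01] gap 0.0521 shift [-0.0028 -0.0027  0.0015] turn [0.     0.     0.0008]
```

View pics/w2.png

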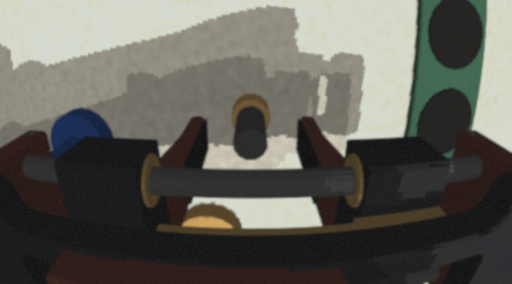

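The die sits between the open fingers, shank at crop (250,130), centred. Close.

```bash
python3 -m crank '[[-0.2,[-0.0028,-0.0027,0.001],[0,0,0]],[0.2,[-0.0028,-0.0027,0.001],[0,0,0]],[0.4,[-0.0028,-0.0027,0.001],[0,0,0]],[0.7,[-0.0028,-0.0027,0.001],[0,0,0]],[1,[-0.0028,-0.0027,0.001],[0,0,0]],[1,[-0.0028,-0.0027,0.001],[0,0,0]],[1,[-0.0028,-0.0027,0.001],[0,0,0]],[1,[-0.0028,-0.0027,0.001],[0,0,0]]]' 30
python3 - <<'E'
from h import *
from cell import camera
go([.4696,-.067,.117],95.85)
E
```

```text
clock: 3.7
eef_pos: [0.4695, -0.0667, 0.0271]
tool_rot: [180.0, 0.0, 96.0]
contact_force: [-0.3, 0.2, 1.1]
finger_gap: 0.0191
finger_force: 30.0
t 3.7 at [ 0.4695 -0.0667  0.0271] [179.99   0.    96.03] gap 0.0191 shift [-7.000e-04  1.000e-04 -1.797e-01] turn [0.    0.    0.001]
```

```bash
python3 -m crank '[[1,[0,0,-0.01],[0,0,0]],[1,[0,0,-0.03],[0,0,0]],[1,[0,0,-0.07],[0,0,0]],[1,[0.01,0.01,-0.12],[0,0,0]],[1,[0.03,0.035,-0.16],[0,0,0]],[1,[0.06,0.07,-0.18],[0,0,0]],[1,[0.1,0.12,-0.18],[0,0,0]],[1,[0.14,0.165,-0.18],[0,0,0]],[1,[0.18,0.21,-0.18],[0,0,0]],[1,[0.22,0.26,-0.18],[0,0,0]],[1,[0.25,0.295,-0.17],[0,0,0]],[1,[0.27,0.32,-0.15],[0,0,0]],[1,[0.282,0.333,-0.12],[0,0,0]],[1,[0.2876,0.3389,-0.1],[0,0,0]],[1,[0.2876,0.3389,-0.1],[0,0,0]],[1,[0.2876,0.3389,-0.1],[0,0,0]]]'
python3 - <<'E'
from h import *
from cell import camera
c=camera("wrist"); cv2.imwrite("pics/w3.png",c["pixels"][100:384]); np.savez("w3.npz",**c)
go([.623,.094,.041],96)
E
```

```text
clock: 5.03
eef_pos: [0.622, 0.0934, 0.0768]
tool_rot: [-179.9, 0.0, 96.0]
contact_force: [0.1, -0.4, -2.3]
finger_gap: 0.0189
finger_force: 30.0
t 5.0833 at [0.6225 0.0932 0.0775] [-1.7997e+02  3.0000e-02  9.5990e+01] gap 0.019 shift [0.0015 0.0012 0.0729] turn [-0.0002  0.0002 -0.0001]
```

View pics/w3.png

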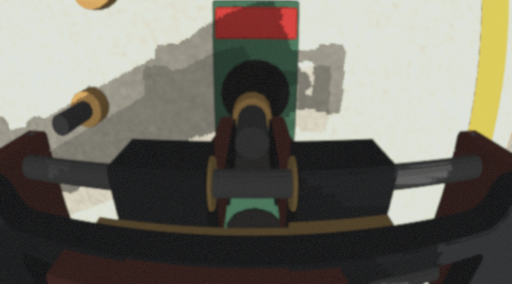

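The die is held upright: brass head at crop (253,100), pad a behind it at (256,92), red block at (256,23).

```bash
cat >> h.py <<'E'
def held(f,tz,dia,grasp=.027):
    "centre of held die's head from far rim of brass in wrist picture, vs TCP, using underside/top heights"
    c=dict(np.load(f)); H,S,V=cv2.split(cv2.cvtColor(c["pixels"],cv2.COLOR_BGR2HSV))
    roi=np.zeros(V.shape,bool); roi[130:300,190:320]=1
    b,ce,a=max(blobs((H>8)&(H<30)&(S>100)&(V>50)&roi,30),key=lambda q:q[2])
    q=np.argwhere(b)[:,::-1]
    for z in(tz-grasp+.02,tz-grasp):
        W=wworld(c,q,z)[:,:2]; k=cv2.minEnclosingCircle(W.astype(np.float32))
        print("z",z,"far y",W[:,1].max().round(4),"-> centre y",(W[:,1].max()-dia/2).round(4),"x",((W[:,0].max()+W[:,0].min())/2).round(4),"width",np.ptp(W[:,0]).round(4))
E
python3 -c "
from h import *
held('w3.npz',.0775,.028)
c=dict(np.load('w3.npz'));H,S,V=cv2.split(cv2.cvtColor(c['pixels'],cv2.COLOR_BGR2HSV))
m=(V<60)&(S<110);m[:158]=0;m[200:]=0;m[:,:215]=0;m[:,300:]=0
W=wworld(c,np.argwhere(m)[:,::-1],.011);print('pad far y',W[:,1].max()-.031,(W[:,0].max()+W[:,0].min())/2,np.ptp(W[:,0]))"
```

```text
z 0.07050000000000001 far y 0.1111 -> centre y 0.0971 x 0.6219 width 0.0282
z 0.0505 far y 0.1061 -> centre y 0.0921 x 0.6225 width 0.031
pad far y 0.09443138403917864 0.6206360495175045 0.06816015826068289
```

```bash
python3 -m crank '[[1,[0.0025,0.001,0.015],[0,0,0]],[1,[0.0025,0.001,0.03],[0,0,0]],[1,[0.0025,0.001,0.045],[0,0,0]],[1,[0.0025,0.001,0.058],[0,0,0]],[1,[0.0025,0.001,0.067],[0,0,0]],[1,[0.0025,0.001,0.073],[0,0,0]],[1,[0.0025,0.001,0.076],[0,0,0]],[1,[0.0025,0.001,0.077],[0,0,0]],[1,[0.0025,0.001,0.078],[0,0,0]],[1,[0.0025,0.001,0.078],[0,0,0]]]'
```

```text
clock: 5.92
eef_pos: [0.6235, 0.0955, 0.0383]
tool_rot: [180.0, -0.0, 96.0]
contact_force: [0.5, -1.1, -2.1]
finger_gap: 0.0186
finger_force: 30.0
```

```bash
python3 -m crank '[[1,[0,-0.001,0.001],[0,0,0]],[1,[-0.001,-0.001,0.002],[0,0,0]],[1,[-0.001,-0.001,0.002],[0,0,0]]]'
```

```text
clock: 6.17
eef_pos: [0.6236, 0.0955, 0.0382]
tool_rot: [179.9, -0.0, 96.0]
contact_force: [-1.7, 0.2, 4.5]
finger_gap: 0.0187
finger_force: 30.0
```

```bash
python3 -m crank '[[0.5,[0,0,0],[0,0,0]],[0.3,[0,0,0],[0,0,0]],[0,[0,0,0],[0,0,0]],[-0.2,[0,0,0],[0,0,0]],[-0.2,[0,0,-0.02],[0,0,0]],[-0.2,[0,0,-0.06],[0,0,0]],[-0.2,[0,0,-0.12],[0,0,0]],[-0.2,[0,0,-0.18],[0,0,0]],[-0.2,[-0.005,-0.05,-0.2],[0,0,0]],[-0.2,[-0.01,-0.11,-0.2],[0,0,0]],[-0.2,[-0.017,-0.18,-0.2],[0,0,0]],[-0.2,[-0.024,-0.25,-0.2],[0,0,0]],[-0.2,[-0.03,-0.31,-0.2],[0,0,0]],[-0.2,[-0.032,-0.331,-0.19],[0,0,0]],[-0.2,[-0.032,-0.331,-0.15],[0,0,0]],[-0.2,[-0.032,-0.331,-0.13],[0,0,0]],[-0.2,[-0.032,-0.331,-0.13],[0,0,0]]]'
python3 - <<'E'
from h import *
from cell import camera
c=camera("top"); cv2.imwrite("pics/t2.png",cv2.resize(c["pixels"][120:280,180:420],None,fx=3,fy=3)); np.savez("t2.npz",**c)
go([.4606,.0622,.027],96)
vv,uu=np.mgrid[:384,:512]
P=world(c,np.c_[uu.ravel(),vv.ravel()],d=c["depth"].ravel()).reshape(384,512,3)
t=(np.hypot(P[...,0]-.623,P[...,1]-.094)<.03)&(P[...,2]>.069)&(P[...,2]<.08)
print(t.sum(),P[t].mean(0))
E
```

```text
clock: 7.58
eef_pos: [0.4588, 0.0612, 0.1009]
tool_rot: [-179.8, 0.0, 96.0]
contact_force: [-0.1, -0.2, 0.4]
finger_gap: 0.0528
finger_force: 0.0
t 7.6333 at [0.4595 0.0617 0.1017] [-1.799e+02 -2.000e-02  9.604e+01] gap 0.0527 shift [0.0008 0.0025 0.1494] turn [-0.0005 -0.0001  0.0002]
42 [0.62344195 0.09482655 0.07542506]
```

View pics/t2.png

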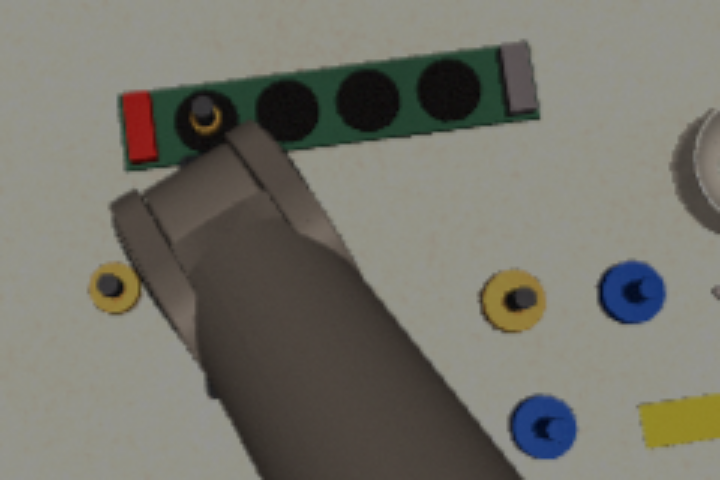

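Die_28 stands on pad a at crop (205,115), centred to under 1 mm. Now pick die_38.

```bash
python3 -m crank '[[-0.2,[0.001,0.0025,0.03],[0,0,0]],[-0.2,[0.001,0.0025,0.07],[0,0,0]],[-0.2,[0.001,0.0025,0.1],[0,0,0]],[-0.2,[0.001,0.0025,0.125],[0,0,0]],[-0.2,[0.001,0.0025,0.14],[0,0,0]],[-0.2,[0.001,0.0025,0.147],[0,0,0]],[-0.2,[0.001,0.0025,0.149],[0,0,0]],[-0.2,[0.001,0.0025,0.149],[0,0,0]],[0.2,[0.001,0.0025,0.149],[0,0,0]],[0.4,[0.001,0.0025,0.149],[0,0,0]],[0.7,[0.001,0.0025,0.149],[0,0,0]],[1,[0.001,0.0025,0.149],[0,0,0]],[1,[0.001,0.0025,0.149],[0,0,0]],[1,[0.001,0.0025,0.149],[0,0,0]],[1,[0.001,0.0025,0.149],[0,0,0]]]' 35
python3 - <<'E'
from h import *
go([.631,.0175,.117],96)
E
```

```text
clock: 8.88
eef_pos: [0.461, 0.0621, 0.0277]
tool_rot: [-180.0, 0.0, 96.0]
contact_force: [-1.5, -0.7, 3.3]
finger_gap: 0.0188
finger_force: 35.0
t 8.8833 at [0.461  0.0621 0.0277] [-1.7999e+02  1.0000e-02  9.6020e+01] gap 0.0188 shift [-0.1244  0.3287 -0.1787] turn [-0.      0.0001  0.0001]
```

```bash
python3 -m crank '[[1,[0,0,-0.01],[0,0,0]],[1,[0,0,-0.03],[0,0,0]],[1,[0,0,-0.07],[0,0,0]],[1,[-0.005,0.015,-0.12],[0,0,0]],[1,[-0.015,0.04,-0.16],[0,0,0]],[1,[-0.03,0.08,-0.18],[0,0,0]],[1,[-0.05,0.13,-0.18],[0,0,0]],[1,[-0.07,0.18,-0.18],[0,0,0]],[1,[-0.09,0.23,-0.18],[0,0,0]],[1,[-0.107,0.28,-0.18],[0,0,0]],[1,[-0.118,0.31,-0.17],[0,0,0]],[1,[-0.123,0.325,-0.15],[0,0,0]],[1,[-0.1244,0.3287,-0.12],[0,0,0]],[1,[-0.1244,0.3287,-0.1],[0,0,0]],[1,[-0.1244,0.3287,-0.1],[0,0,0]],[1,[-0.1244,0.3287,-0.1],[0,0,0]]]'
python3 - <<'E'
from h import *
from cell import camera
c=camera("wrist"); np.savez("w4.npz",**c)
go([.631,.0175,.041],96)
held('w4.npz',.0777,.038)
E
```

```text
clock: 10.22
eef_pos: [0.6288, 0.018, 0.0763]
tool_rot: [-179.8, -0.0, 96.1]
contact_force: [0.5, 0.0, -2.9]
finger_gap: 0.0189
finger_force: 35.0
t 10.2667 at [0.6298 0.0181 0.0773] [-1.7992e+02 -1.0000e-02  9.6080e+01] gap 0.0188 shift [-0.0015  0.0023  0.0726] turn [-0.0005 -0.0001  0.0005]
z 0.07070000000000001 far y 0.0426 -> centre y 0.0236 x 0.6281 width 0.0371
z 0.05070000000000001 far y 0.0383 -> centre y 0.0193 x 0.6287 width 0.0409
```

```bash
python3 -m crank '[[1,[-0.003,0.0025,0.015],[0,0,0]],[1,[-0.003,0.0025,0.03],[0,0,0]],[1,[-0.003,0.0025,0.045],[0,0,0]],[1,[-0.003,0.0025,0.058],[0,0,0]],[1,[-0.003,0.0025,0.067],[0,0,0]],[1,[-0.003,0.0025,0.072],[0,0,0]],[1,[-0.003,0.0025,0.074],[0,0,0]],[1,[-0.003,0.0025,0.075],[0,0,0]],[1,[-0.003,0.0025,0.076],[0,0,0]],[1,[-0.003,0.0025,0.076],[0,0,0]]]'
```

```text
clock: 11.1
eef_pos: [0.6327, 0.0163, 0.0398]
tool_rot: [180.0, 0.0, 96.0]
contact_force: [0.6, 0.3, -3.8]
finger_gap: 0.0187
finger_force: 35.0
```

```bash
python3 -m crank '[[1,[0,-0.0015,0.001],[0,0,0]],[1,[0.0005,-0.0015,0.002],[0,0,0]],[1,[0.0005,-0.0015,0.003],[0,0,0]],[1,[0.0005,-0.0015,0.0035],[0,0,0]],[1,[0.0005,-0.0015,0.0035],[0,0,0]]]'
```

```text
clock: 11.52
eef_pos: [0.6319, 0.0164, 0.0387]
tool_rot: [180.0, 0.0, 96.0]
contact_force: [-2.6, -1.5, 5.8]
finger_gap: 0.0188
finger_force: 35.0
```

```bash
python3 -m crank '[[0.5,[0,0,0],[0,0,0]],[0.3,[0,0,0],[0,0,0]],[0,[0,0,0],[0,0,0]],[-0.2,[0,0,0],[0,0,0]],[-0.2,[0,0,-0.02],[0,0,0]],[-0.2,[0,0,-0.06],[0,0,0]],[-0.2,[0,0,-0.12],[0,0,0]],[-0.2,[0,0,-0.18],[0,0,0]],[-0.2,[0.05,-0.04,-0.2],[0,0,0]],[-0.2,[0.1,-0.08,-0.2],[0,0,0]],[-0.2,[0.16,-0.13,-0.2],[0,0,0]],[-0.2,[0.22,-0.18,-0.2],[0,0,0]],[-0.2,[0.28,-0.23,-0.2],[0,0,0]],[-0.2,[0.33,-0.27,-0.2],[0,0,0]],[-0.2,[0.362,-0.2946,-0.19],[0,0,0]],[-0.2,[0.362,-0.2946,-0.15],[0,0,0]],[-0.2,[0.362,-0.2946,-0.13],[0,0,0]],[-0.2,[0.362,-0.2946,-0.13],[0,0,0]]]'
python3 - <<'E'
from h import *
from cell import camera
c=camera("top"); w=camera("wrist"); np.savez("w5.npz",**w)
cv2.imwrite("pics/m3.png",np.hstack([c["pixels"][110:300,170:400],w["pixels"][120:310,140:370]]))
go([.4665,.181,.027],96)
vv,uu=np.mgrid[:384,:512]
P=world(c,np.c_[uu.ravel(),vv.ravel()],d=c["depth"].ravel()).reshape(384,512,3)
for p in((.623,.094),(.631,.017)):
    t=(np.hypot(P[...,0]-p[0],P[...,1]-p[1])<.03)&(P[...,2]>.069)&(P[...,2]<.08); print(t.sum(),P[t].mean(0).round(4) if t.any() else 0)
E
```

```text
clock: 13.02
eef_pos: [0.4652, 0.18, 0.1014]
tool_rot: [-179.8, 0.1, 96.0]
contact_force: [-0.7, -0.5, -0.4]
finger_gap: 0.0526
finger_force: 0.0
t 13.1167 at [0.4666 0.1803 0.1029] [-1.7996e+02  1.0000e-02  9.5950e+01] gap 0.0522 shift [ 0.0014 -0.      0.1517] turn [-0.0002  0.0001 -0.0003]
44 [0.6233 0.0948 0.0748]
45 [0.6306 0.0182 0.0752]
```

View pics/m3.png

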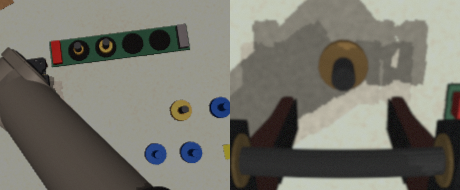

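Both placed dies stand on pads a and b, at crop (79,48) and (106,46). In the wrist half die_48 (crop 343,70) is centred between the fingers. Descend and grip.

```bash
python3 -m crank '[[-0.2,[0.0014,0,0.03],[0,0,0]],[-0.2,[0.0014,0,0.07],[0,0,0]],[-0.2,[0.0014,0,0.1],[0,0,0]],[-0.2,[0.0014,0,0.125],[0,0,0]],[-0.2,[0.0014,0,0.14],[0,0,0]],[-0.2,[0.0014,0,0.147],[0,0,0]],[-0.2,[0.0014,0,0.151],[0,0,0]],[-0.2,[0.0014,0,0.151],[0,0,0]],[0.2,[0.0014,0,0.151],[0,0,0]],[0.4,[0.0014,0,0.151],[0,0,0]],[0.7,[0.0014,0,0.151],[0,0,0]],[1,[0.0014,0,0.151],[0,0,0]],[1,[0.0014,0,0.151],[0,0,0]],[1,[0.0014,0,0.151],[0,0,0]],[1,[0.0014,0,0.151],[0,0,0]]]' 40
python3 - <<'E'
from h import *
go([.639,-.0605,.117],96)
E
```

```text
clock: 14.37
eef_pos: [0.4664, 0.1817, 0.0275]
tool_rot: [180.0, -0.0, 96.0]
contact_force: [0.7, -0.2, 1.0]
finger_gap: 0.0187
finger_force: 40.0
t 14.3667 at [0.4664 0.1817 0.0275] [179.97  -0.    96.02] gap 0.0187 shift [-0.5178  0.2925 -0.179 ] turn [ 0.0001 -0.      0.0001]
```

```bash
python3 -m crank '[[1,[0,0,-0.01],[0,0,0]],[1,[0,0,-0.03],[0,0,0]],[1,[0,0,-0.07],[0,0,0]],[1,[0,0,-0.12],[0,0,0]],[1,[-0.02,0.011,-0.17],[0,0,0]],[1,[-0.06,0.034,-0.21],[0,0,0]],[1,[-0.11,0.062,-0.22],[0,0,0]],[1,[-0.17,0.096,-0.22],[0,0,0]],[1,[-0.23,0.13,-0.22],[0,0,0]],[1,[-0.29,0.164,-0.22],[0,0,0]],[1,[-0.35,0.198,-0.22],[0,0,0]],[1,[-0.41,0.232,-0.22],[0,0,0]],[1,[-0.46,0.26,-0.22],[0,0,0]],[1,[-0.495,0.28,-0.21],[0,0,0]],[1,[-0.51,0.289,-0.18],[0,0,0]],[1,[-0.518,0.2925,-0.14],[0,0,0]],[1,[-0.518,0.2925,-0.11],[0,0,0]],[1,[-0.518,0.2925,-0.1],[0,0,0]],[1,[-0.518,0.2925,-0.1],[0,0,0]]]'
python3 - <<'E'
from h import *
from cell import camera
c=camera("wrist"); np.savez("w6.npz",**c)
go([.639,-.0605,.041],96)
held('w6.npz',.0775,.048)
E
```

```text
clock: 15.95
eef_pos: [0.6364, -0.0594, 0.0752]
tool_rot: [-179.7, -0.1, 96.1]
contact_force: [-0.8, 0.6, -3.8]
finger_gap: 0.0185
finger_force: 40.0
t 16.0 at [ 0.6376 -0.0593  0.0766] [-1.7988e+02 -6.0000e-02  9.6110e+01] gap 0.0184 shift [-0.0027  0.0026  0.0712] turn [-0.0007 -0.0003  0.0006]
z 0.07050000000000001 far y -0.0295 -> centre y -0.0535 x 0.636 width 0.046
z 0.0505 far y -0.0333 -> centre y -0.0573 x 0.6366 width 0.0507
```

```bash
python3 -m crank '[[1,[-0.003,0.001,0.015],[0,0,0]],[1,[-0.0065,0.0025,0.03],[0,0,0]],[1,[-0.0065,0.0025,0.045],[0,0,0]],[1,[-0.0065,0.0025,0.058],[0,0,0]],[1,[-0.0065,0.0025,0.065],[0,0,0]],[1,[-0.0065,0.0025,0.069],[0,0,0]],[1,[-0.0065,0.0025,0.071],[0,0,0]],[1,[-0.0065,0.0025,0.073],[0,0,0]],[1,[-0.0065,0.0025,0.074],[0,0,0]],[1,[-0.0065,0.0025,0.074],[0,0,0]]]'
```

```text
clock: 16.83
eef_pos: [0.6405, -0.0637, 0.0405]
tool_rot: [180.0, 0.0, 96.0]
contact_force: [-0.4, 0.2, -3.5]
finger_gap: 0.0184
finger_force: 40.0
```

Target TCP is (.640, −.0625); correct slightly and lower to contact.

```bash
python3 -m crank '[[1,[0.001,0,0.001],[0,0,0]],[1,[0.002,-0.0005,0.002],[0,0,0]],[1,[0.002,-0.0005,0.003],[0,0,0]],[1,[0.002,-0.0005,0.004],[0,0,0]],[1,[0.002,-0.0005,0.0045],[0,0,0]],[1,[0.002,-0.0005,0.0045],[0,0,0]]]'
```

```text
clock: 17.33
eef_pos: [0.6403, -0.0625, 0.0385]
tool_rot: [180.0, 0.0, 96.0]
contact_force: [-0.2, 0.4, 0.5]
finger_gap: 0.0186
finger_force: 40.0
```

```bash
python3 -m crank '[[1,[0,0,0.0005],[0,0,0]],[0.5,[0,0,0.0005],[0,0,0]],[0.3,[0,0,0],[0,0,0]],[0,[0,0,0],[0,0,0]],[-0.2,[0,0,0],[0,0,0]],[-0.2,[0,0,-0.02],[0,0,0]],[-0.2,[0,0,-0.06],[0,0,0]],[-0.2,[0,0,-0.12],[0,0,0]],[-0.2,[0,0,-0.18],[0,0,0]],[-0.2,[-0.03,-0.06,-0.2],[0,0,0]],[-0.2,[-0.06,-0.122,-0.2],[0,0,0]],[-0.2,[-0.09,-0.184,-0.2],[0,0,0]],[-0.2,[-0.12,-0.245,-0.2],[0,0,0]],[-0.2,[-0.15,-0.306,-0.2],[0,0,0]],[-0.2,[-0.18,-0.367,-0.2],[0,0,0]],[-0.2,[-0.2037,-0.4148,-0.19],[0,0,0]],[-0.2,[-0.2037,-0.4148,-0.15],[0,0,0]],[-0.2,[-0.2037,-0.4148,-0.13],[0,0,0]],[-0.2,[-0.2037,-0.4148,-0.13],[0,0,0]]]'
python3 - <<'E'
from h import *
from cell import camera
c=camera("top"); w=camera("wrist")
cv2.imwrite("pics/m4.png",np.hstack([c["pixels"][110:300,170:400],w["pixels"][120:310,140:370]]))
go([.4447,-.1855,.027],96)
vv,uu=np.mgrid[:384,:512]
P=world(c,np.c_[uu.ravel(),vv.ravel()],d=c["depth"].ravel()).reshape(384,512,3)
for p in((.623,.094),(.631,.017),(.639,-.0605)):
    t=(np.hypot(P[...,0]-p[0],P[...,1]-p[1])<.03)&(P[...,2]>.069)&(P[...,2]<.08); print(t.sum(),P[t].mean(0).round(4) if t.any() else 0)
E
```

```text
clock: 18.92
eef_pos: [0.4434, -0.1853, 0.1019]
tool_rot: [-179.9, -0.1, 96.0]
contact_force: [-0.7, 0.1, 0.6]
finger_gap: 0.0529
finger_force: 0.0
t 19.0167 at [ 0.4454 -0.1848  0.1034] [ 1.7998e+02 -4.0000e-02  9.6120e+01] gap 0.0525 shift [-0.0013 -0.0015  0.1528] turn [ 0.0001 -0.0002  0.0007]
44 [0.6232 0.0948 0.0752]
46 [0.6303 0.0179 0.0752]
43 [ 0.64   -0.0601  0.0749]
```

View pics/m4.png

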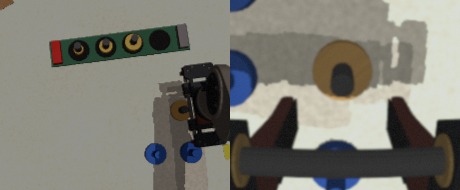

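Three dies are placed on centre. Die_58 (crop 342,75) is between the fingers and the blue ones are clear.

```bash
python3 -m crank '[[-0.2,[-0.001,-0.0015,0.03],[0,0,0]],[-0.2,[-0.001,-0.0015,0.07],[0,0,0]],[-0.2,[-0.001,-0.0015,0.1],[0,0,0]],[-0.2,[-0.001,-0.0015,0.125],[0,0,0]],[-0.2,[-0.001,-0.0015,0.14],[0,0,0]],[-0.2,[-0.001,-0.0015,0.147],[0,0,0]],[-0.2,[-0.001,-0.0015,0.151],[0,0,0]],[-0.2,[-0.001,-0.0015,0.152],[0,0,0]],[0.2,[-0.001,-0.0015,0.152],[0,0,0]],[0.4,[-0.001,-0.0015,0.152],[0,0,0]],[0.7,[-0.001,-0.0015,0.152],[0,0,0]],[1,[-0.001,-0.0015,0.152],[0,0,0]],[1,[-0.001,-0.0015,0.152],[0,0,0]],[1,[-0.001,-0.0015,0.152],[0,0,0]],[1,[-0.001,-0.0015,0.152],[0,0,0]]]' 45
python3 - <<'E'
from h import *
go([.647,-.138,.117],96)
E
```

```text
clock: 20.27
eef_pos: [0.4445, -0.1864, 0.0273]
tool_rot: [179.9, 0.0, 96.0]
contact_force: [2.4, -0.6, 0.0]
finger_gap: 0.0183
finger_force: 45.0
t 20.2667 at [ 0.4445 -0.1864  0.0273] [1.7992e+02 2.0000e-02 9.6020e+01] gap 0.0183 shift [ 0.0538  0.4132 -0.1788] turn [0.0004 0.0001 0.0001]
```

```bash
python3 -m crank '[[1,[0,0,-0.01],[0,0,0]],[1,[0,0,-0.03],[0,0,0]],[1,[0,0,-0.07],[0,0,0]],[1,[0,0,-0.12],[0,0,0]],[1,[0.003,0.02,-0.16],[0,0,0]],[1,[0.007,0.055,-0.18],[0,0,0]],[1,[0.013,0.1,-0.18],[0,0,0]],[1,[0.02,0.155,-0.18],[0,0,0]],[1,[0.027,0.21,-0.18],[0,0,0]],[1,[0.034,0.265,-0.18],[0,0,0]],[1,[0.041,0.315,-0.18],[0,0,0]],[1,[0.047,0.36,-0.18],[0,0,0]],[1,[0.051,0.39,-0.17],[0,0,0]],[1,[0.053,0.406,-0.15],[0,0,0]],[1,[0.0538,0.4132,-0.12],[0,0,0]],[1,[0.0538,0.4132,-0.1],[0,0,0]],[1,[0.0538,0.4132,-0.1],[0,0,0]],[1,[0.0538,0.4132,-0.1],[0,0,0]]]'
python3 - <<'E'
from h import *
from cell import camera
c=camera("wrist"); np.savez("w7.npz",**c)
go([.647,-.138,.041],96)
held('w7.npz',.0775,.058)
E
```

```text
clock: 21.77
eef_pos: [0.6438, -0.1387, 0.0754]
tool_rot: [-179.7, -0.0, 96.0]
contact_force: [0.8, 0.3, -5.7]
finger_gap: 0.0184
finger_force: 45.0
t 21.8167 at [ 0.645  -0.1386  0.0765] [-179.89    0.     95.98] gap 0.0183 shift [0.0009 0.0043 0.071 ] turn [-0.0006  0.     -0.0001]
z 0.07050000000000001 far y -0.1063 -> centre y -0.1353 x 0.6438 width 0.0546
z 0.0505 far y -0.1098 -> centre y -0.1388 x 0.6444 width 0.0603
```

```bash
python3 -m crank '[[1,[0.001,0.002,0.015],[0,0,0]],[1,[0.001,0.004,0.03],[0,0,0]],[1,[0.001,0.004,0.045],[0,0,0]],[1,[0.001,0.004,0.058],[0,0,0]],[1,[0.001,0.004,0.065],[0,0,0]],[1,[0.001,0.004,0.069],[0,0,0]],[1,[0.001,0.004,0.071],[0,0,0]],[1,[0.001,0.004,0.073],[0,0,0]],[1,[0.001,0.004,0.074],[0,0,0]],[1,[0.001,0.004,0.074],[0,0,0]]]'
```

```text
clock: 22.65
eef_pos: [0.6485, -0.1372, 0.0403]
tool_rot: [180.0, 0.0, 96.0]
contact_force: [-0.8, -0.2, -5.8]
finger_gap: 0.0187
finger_force: 45.0
```

```bash
python3 -m crank '[[1,[-0.001,-0.001,0.001],[0,0,0]],[1,[-0.0015,-0.0015,0.002],[0,0,0]],[1,[-0.0015,-0.0015,0.003],[0,0,0]],[1,[-0.0015,-0.0015,0.004],[0,0,0]],[1,[-0.0015,-0.0015,0.0048],[0,0,0]],[1,[-0.0015,-0.0015,0.0048],[0,0,0]]]'
```

```text
clock: 23.15
eef_pos: [0.6478, -0.1382, 0.0384]
tool_rot: [180.0, 0.0, 96.0]
contact_force: [-2.6, -0.6, 0.5]
finger_gap: 0.0186
finger_force: 45.0
```

```bash
python3 -m crank '[[1,[0,0,0.0005],[0,0,0]],[0.5,[0,0,0.0005],[0,0,0]],[0.3,[0,0,0],[0,0,0]],[0,[0,0,0],[0,0,0]],[-0.2,[0,0,0],[0,0,0]],[-0.2,[0,0,-0.02],[0,0,0]],[-0.2,[0,0,-0.06],[0,0,0]],[-0.2,[0,0,-0.12],[0,0,0]],[-0.2,[0,0,-0.19],[0,0,0]],[-0.2,[0,-0.05,-0.26],[0,0,0]],[-0.2,[0,-0.11,-0.3],[0,0,0]],[-0.2,[0,-0.18,-0.3],[0,0,0]],[-0.2,[0,-0.25,-0.3],[0,0,0]],[-0.2,[0,-0.3,-0.3],[0,0,0]],[-0.2,[0,-0.33,-0.3],[0,0,0]],[-0.2,[0,-0.33,-0.3],[0,0,0]]]'
python3 - <<'E'
from h import *
from cell import camera
c=camera("top"); w=camera("scene")
cv2.imwrite("pics/m5.png",np.hstack([c["pixels"][110:300,120:400],w["pixels"][80:270,150:400]]))
vv,uu=np.mgrid[:384,:512]
P=world(c,np.c_[uu.ravel(),vv.ravel()],d=c["depth"].ravel()).reshape(384,512,3)
for p in((.623,.094),(.631,.017),(.639,-.0605),(.647,-.138)):
    t=(np.hypot(P[...,0]-p[0],P[...,1]-p[1])<.03)&(P[...,2]>.069)&(P[...,2]<.08); print(t.sum(),P[t].mean(0).round(4) if t.any() else 0)
E
```

```text
clock: 24.48
eef_pos: [0.4806, -0.1563, 0.1884]
tool_rot: [-179.9, 0.1, 95.9]
contact_force: [0.2, 0.2, 0.1]
finger_gap: 0.0527
finger_force: 0.0
42 [0.6233 0.0949 0.0751]
42 [0.6307 0.0182 0.0748]
46 [ 0.6396 -0.0598  0.0748]
45 [ 0.6474 -0.1375  0.0756]
```

View pics/m5.png

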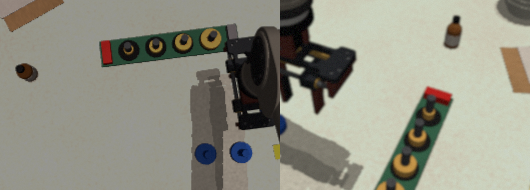

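All four dies stand upright on their pads in size order from the red block, within about 2 mm of centre, and the oil bottle still stands where it was.

```bash
python3 -c "
from cell import sign_off
print(sign_off())"
```

```text
the job is handed in; nothing more can be done
None
```

I handed the job in at about 24.5 s: die_28, die_38, die_48 and die_58 stand upright on pads a to d, smallest next to the red block, each within about 2 mm of its pad's centre by the top camera, and the oil bottle was not touched.

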